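Set and lock the stop of a bottle-capping jig

ROBOT

A 6-joint arm with a two-finger parallel gripper is mounted at the origin on a cart in front of the work surface, level with it; the furniture and walls round the work are solid. World frame = base frame: x ahead of the robot, y to its left, z up, the work surface at z = 0. Lengths are in m, angles in rad, forces in N, time in s.
With the tool pointing down it reaches from about 0.35 to 0.725 m from the base axis. Payload 4.3 kg.
Tool frame: the origin (TCP) lies on the front face of the gripper's body, between the roots of the fingers; the fingertips stand 73 mm ahead of it and the grasp point (between the pads) lies 54 mm ahead of it (arm.grasp_offset is the distance from the TCP to the grasp point, in m); x points along the fingers, y is the direction in which the jaws open and shut, and the axes are right-handed (so a half turn about x gives the same grasp; the last joint's range is limited). The gripper opens to 85 mm and grips with 20 to 120 N. Pads are 22 mm wide; open, the fingers measure 114 mm over their backs; the gripper's body (76 mm by 85 mm) begins 54 mm behind the grasp point. The pads swing forward as they close: fully open they stand 13 mm farther back than shut.
Start: joints at [-1.236, 0.377, 0.081, 1.274, 0, 1.46], TCP at [0.247, -0.519, 0.304] pointing down, gripper open.
Joint ranges: [-2.72, 2.72], [-0.84, 1.66], [-1.02, 1.22], [-1.77, 2.12], [-1.37, 1.28], [-3.14, 3.14]. Speed limits (rad/s): [2.57, 2.57, 3.14, 3.14, 3.14, 3.14].

INTERFACE

Orientations are given as [roll, pitch, yaw] about the fixed x, y, z axes, in that order (R = Rz(yaw) Ry(pitch) Rx(roll)).
In Python, from rig import arm, capture, camera_params gives the robot as it stands.
- The arm moves only by the shell command python3 -m pendant 'ROWS' [FORCE]. ROWS is JSON, a list of rows, each an object with "fingers": the gripper command: -1 is fully open, 1 is shut, values between are in proportion; "linear": the shift along the tool's x, y, z in mm, a list of three; "twist": the turn about the tool's x in rad. A call has 1 to 20 rows; each row is the pose to reach, as a shift and turn from the pose commanded when the call began, along the tool's axes at that moment; what a row does not reach only later rows make up. A row lasts 1/8 s, in which the tool goes at most 62.5 mm and 10.7 degrees, less where a joint would pass 70% of its speed; a pose out of reach is approached as far as the arm can. A call with a gripper value outside its range is refused whole. The fingers move at their own pace and stop on an object; FORCE is the grip in N (left out, the last holds). Time passes only in rows, so rows that repeat a pose let the fingers close. It gives the time, the measured TCP pose, the force and the opening at its end, in the units of the state.
- arm.sense(): the state, without advancing time (a new reading comes with each control period).
- capture(name): name is "scene" or "top"; returns the picture (420x560x3 uint8, red, green, blue); there is no depth.
- camera_params(name): a dict with "mtx" (3x3 intrinsics, pixels), "rvec" (rotation vector, rad) and "tvec" (3), from world to camera coordinates, as OpenCV has them. Camera axes: x right, y down, z forward; pixel columns grow to the right and rows downward; lengths in m; the calibration is good to about 2 mm. A picture is of the moment at which its call begins. camera_params takes no time and is no camera call.
- arm.finish_job(): hands the job in, once; it reports no verdict.
The state is a dict: "time_s": time; "q": joint angles; "joint_vel": joint speeds; "joint_efforts": joint torques, N m; "eef_pos": TCP position; "eef_rot": TCP orientation; "force": force on the tool from outside, world axes, zero at the start; "ft_torque": the same for the moment, N m; "opening": finger opening in m.
Only numpy, scipy, OpenCV 4.12 (cv2) and the standard library are available. Lean on these libraries where they do the work, as an engineer would, in place of code of your own. Each camera call takes 0.05 s, during which the arm holds its last target. There are 200 camera calls.

TASK

Set up the bottle jig for capping: slide its steel stop along the bed so that it pushes the white bottle home into the blue V block and rests against it without squeezing it. Then lock the stop there with the black wing knob: turn it clockwise, in as many grips as it takes, until you feel it come up against its end stop - fully home, but do not wrench it past that - and mind the upright back panel close to the wings, which you must not knock. Let go, and leave the spare bottle and the two caps beside the jig where they stand.

Things in the scene. Friction and masses are not known exactly. Their poses are not given: they have to be found in the camera images.
- jig: Bottle jig, fixed to the worktop: aluminium base plate 124 x 250 x 6 mm (origin: centre of its underside; x to the back, y along the slide towards the V block, z up). On it a grey bed 88 mm wide whose top is 30 mm above the worktop (y = -119 to +25 mm); the stop slides on it. The back panel stands at x = +34 to +42 mm over the whole length, top at 73 mm. Left of it: a blue carousel, 0.19 m high.
- stop_face (a point): Slotted steel stop (0.5 kg): centre of its upright face, 50 mm wide, from 30 to 66 mm above the worktop, which looks along +y at the bottle. Axes as the jig's. Its flat foot (6 mm thick, 66 mm wide, 125 mm long) runs from the face to -y between the panel and a low strip and slides along y only, with 2 to 4 N of friction while the knob is loose.
- stop_tab (a point): Finger tab at the tail of the stop, 121 mm behind its face: an upright steel plate, 8 mm thick along y, 28 mm wide along x, its top 66 mm above the worktop, foot's surface at 36 mm. This point is in its middle, 51 mm above the worktop. Free space behind it (-y) and 27 mm or more between it and the knob's wings: push or pinch it here to slide the stop.
- wing (a point): Middle of the black wing knob's blade: 56 mm long (along this point's x axis), 7 mm thick (y axis), 26 mm high; grip it across its thickness. Its hub, 21 mm wide, ends 11 mm below this point. It turns about the upright axis through this point, 34 mm from the back panel (about as high as the blade); the wing tips pass 6 mm from it. How it locks: see stud.
- stud (a point): Where the wing knob's fixed upright axis meets the top of the stop's foot (36 mm high), 34 mm from the back panel. Clockwise turning (from above) screws the knob 1.3 mm down per rad and clamps its collar on the foot. It turns with under 0.2 N m up to a hard end stop, 1.4 to 2.3 rad from the start, in another direction each time; there the torque rises at once, and over 1.2 N m is wrenching.
- bottle_mid (a point): White plastic bottle with white cap, 43 mm across, 98 mm high, about 0.12 kg, standing loose on the base plate between stop and V block: its centre, half-way up. It starts a few mm short of the V block; the stop has to travel 12 to 20 mm in all. More than 20 N from the stop squeezes it.
- vee_seat (a point): Where the bottle's upright axis stands when it is home against both cheeks of the blue V block (block 64 mm high, open towards -y). Height 55 mm, as that of the bottle's centre.
- spare_bottle: Second white bottle, 43 mm across, 98 mm high, standing in front of the jig; to be left alone. Origin: centre of its underside.
- cap_blue: Blue screw cap, 30 mm across, 17 mm high, lying in front of the jig; to be left alone. Origin: centre of its underside.
- cap_white: White screw cap, 30 mm across, 17 mm high, lying in front of the jig; to be left alone. Origin: centre of its underside.
There are look-alikes about, which are no part of the job. Leave any red look-alike of the part that bears bottle_mid alone.

How it is judged:
On the way, in this order (a step that is already met when the one before it is completed fails the run):
1. the bottle is home in the V block with the stop up against it (horizontal distance between bottle_mid and vee_seat below 0.003 m and y of bottle_mid in the frame of stop_face below 0.0235 m), for 0.2 s.
2. the wing knob is fully home and clamps the stop (value of joint knob above 2.18 rad and contact force between knob and slide_stop above 15 N), for 0.2 s.
At the end, for the whole second after the job is handed in: The bottle stands upright, home in the V block (within 3 mm), the stop's face is within 2 mm of it, and the wing knob is turned home to its end stop (no more than 0.12 rad short of it), its collar clamping the stop's foot with more than 15 N (all of step 1 and all of step 2 and angle between bottle_mid's own z axis and vertical below 0.05 rad); the robot touches nothing.
It fails at once if the stop squeezes the bottle (over 25 N) (contact force between slide_stop and bottle above 25 N).
It fails at once if the knob is wrenched past its end stop (by over 0.03 rad, about 1.5 N m) (value of joint knob above 2.33 rad).
It fails at once if the robot knocks the back panel (over 10 N) (contact force between any of the fingers, the arm and back_panel above 10 N).
It fails at once if the spare bottle or a cap is moved by more than 20 mm (distance of any of spare_bottle, cap_blue, cap_white from where it was at the start of the episode above 0.02 m).
It also fails if it takes over 64 s, if anything falls off the work surface, if the arm or the gripper's body presses on something with over 40 N, if the wrist force passes 120 N, or if a joint passes its speed limit or range.

## Working session

There is one attempt and no reset: what is moved stays moved. The work goes in short steps, Python scripts to look and compute and a shell command to move; the robot and the scene stay as the last step left them, time stands still between calls to the robot, and variables do not carry over. Pictures are saved under pics/ and viewed, about 8 in all and at most 12, crops included, and the job is handed in when it is done.

```bash
mkdir -p pics; ls; python3 - <<'E'
from rig import arm,capture,camera_params
import cv2
for n in("scene","top"):
    im=capture(n); cv2.imwrite(f"pics/{n}0.png",cv2.cvtColor(im,cv2.COLOR_RGB2BGR)); p=camera_params(n); print(n,p)
s=arm.sense();print(s)
E
```

```text
pics
scene {'mtx': array([[541.37440031,   0.        , 277.15577329],
       [  0.        , 541.37440031, 211.08842829],
       [  0.        ,   0.        ,   1.        ]]), 'rvec': array([ 0.87284155, -2.62419301,  0.93986854]), 'tvec': array([0.36400964, 0.33351472, 0.86051449])}
top {'mtx': array([[494.62750843,   0.        , 278.10440932],
       [  0.        , 494.62750843, 213.65947511],
       [  0.        ,   0.        ,   1.        ]]), 'rvec': array([ 2.16729202, -2.15005728,  0.0492956 ]), 'tvec': array([-0.06379866,  0.51539612,  0.88848976])}
{'time_s': 0.1, 'q': array([-1.23632820e+00,  3.77965839e-01,  7.97812928e-02,  1.27442028e+00,
        1.71153499e-05,  1.46052535e+00]), 'joint_vel': array([ 0.00112229, -0.00194811,  0.00345457,  0.00047647, -0.00047163,
       -0.00083658]), 'joint_efforts': array([ 1.50870012e-03, -4.64691174e+01,  2.70583570e+01,  1.19577043e-02,
       -1.14467521e-04, -7.12071298e-06]), 'eef_pos': array([ 0.24725151, -0.51862082,  0.30307644]), 'eef_rot': array([-1.69053084,  1.56898775,  1.89580089]), 'force': array([-0.85900923,  0.1394023 , -0.35615191]), 'ft_torque': array([-0.00434727, -0.00515628, -0.06676443]), 'opening': 0.08530267984792314}
```

View pics/scene0.png

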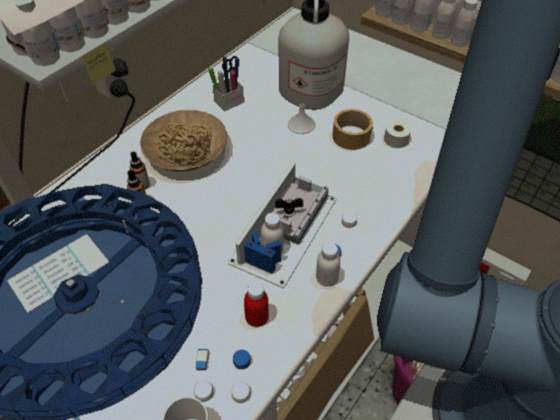

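View pics/top0.png

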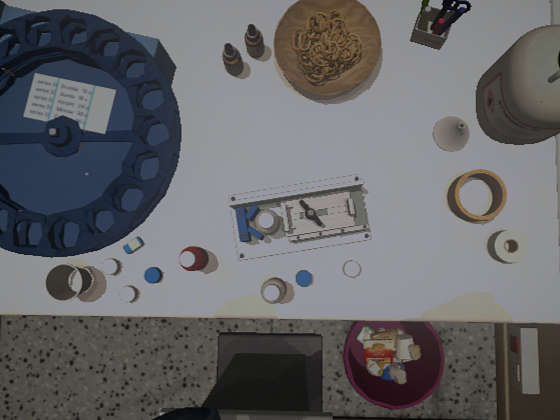

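Jig lies at top (300,218), with the V block at left (246,224). Candidates for the bottle: the white one in the jig at (266,221), the spare at (273,290), and a red look-alike at (193,258). The knob is at (312,212). I choose the white bottle in the jig and will check it in a close crop.

```bash
python3 - <<'E'
import cv2,numpy as np
a=cv2.imread("pics/top0.png")[170:270,220:380]; b=cv2.imread("pics/scene0.png")[160:290,225:345]
a=cv2.resize(a,None,fx=5,fy=5,interpolation=cv2.INTER_CUBIC)
cv2.imwrite("pics/c1.png",a)
E
```

```text
(no output)
```

View pics/c1.png

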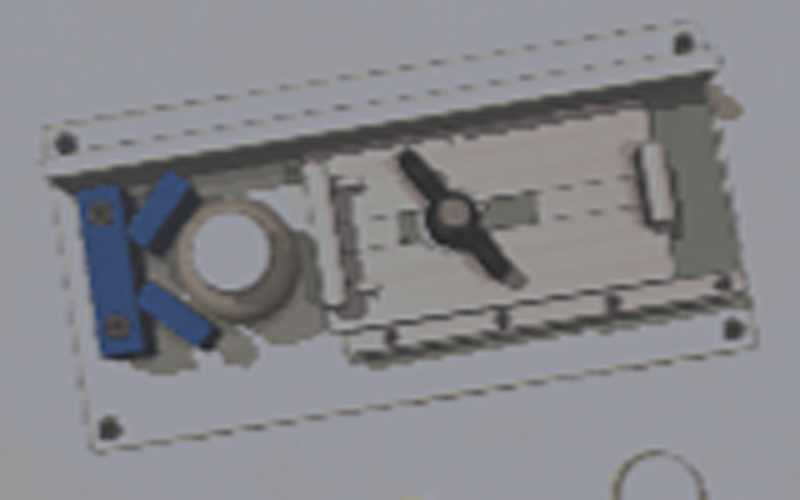

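The crop shows the white bottle at (230,250), short of the blue V block. The stop face is at (328,235), the wing knob at (453,212) with its blade from (408,155) to (518,282), and the tab at (655,183). The plate corners are clear too.

```bash
cat > h.py <<'E'
import cv2,numpy as np
from rig import arm,capture,camera_params
from scipy.spatial.transform import Rotation as R
def ray(n,u,v):
    p=camera_params(n);M=cv2.Rodrigues(np.array(p["rvec"]))[0]
    c=-M.T@p["tvec"]; d=M.T@np.linalg.inv(p["mtx"])@[u,v,1.]
    return c,d
def onz(n,u,v,z):
    c,d=ray(n,u,v); return c+d*(z-c[2])/d[2]
def crop(n,x0,x1,y0,y1,f,name):
    im=cv2.cvtColor(capture(n),cv2.COLOR_RGB2BGR)
    cv2.imwrite("pics/"+name,cv2.resize(im[y0:y1,x0:x1],None,fx=f,fy=f,interpolation=cv2.INTER_CUBIC))
E
python3 - <<'E'
from h import *
c=lambda x,y,z:onz("top",220+x/5-.4,170+y/5-.4,z)
print("cam",ray("top",0,0)[0])
P=[c(*q,.006) for q in((43,127),(715,22),(755,345),(95,450))]
for a in P:print(a)
print("lens",[np.linalg.norm(P[i]-P[i-1]) for i in range(4)])
o=np.mean(P,0); 
yv=(P[0]+P[3]-P[1]-P[2])[:2]; yv/=np.linalg.norm(yv); xv=np.array([yv[1],-yv[0]]); yaw=np.arctan2(xv[1],xv[0])
print("o",o,"yaw",yaw)
J=lambda p:(np.round([(p-o)[:2]@xv*1e3,(p-o)[:2]@yv*1e3],1),p.round(4))
for n,q in dict(hub=(455,210,.07),w1=(408,155,.07),w2=(518,282,.073),tabA=(638,143,.066),tabB=(668,222,.066),tabA2=(658,143,.066),tabB2=(648,222,.066),faceA=(312,165,.066),faceB=(332,306,.066),bot=(230,250,.104),pan=(45,175,.073),pan2=(715,72,.073)).items(): print(n,*J(c(*q)))
E
```

```text
cam [ 0.43859601 -0.09599181  0.92603272]
[0.55180099 0.03523685 0.006     ]
[ 0.5925209  -0.21637516  0.006     ]
[ 0.47200327 -0.23047784  0.006     ]
[0.43095872 0.01359132 0.006     ]
lens [np.float64(0.12276555681359222), np.float64(0.2548856947919927), np.float64(0.12133995599905267), np.float64(0.24749628286838155)]
o [ 0.51182097 -0.09950621  0.006     ] yaw 0.16348158491556672
hub [  0.7 -18.9] [ 0.5156 -0.118   0.07  ]
w1 [22.3 -5.8] [ 0.5347 -0.1016  0.07  ]
w2 [-27.5 -36.2] [ 0.4906 -0.1397  0.073 ]
tabA [ 14.2 -85.6] [ 0.5398 -0.1817  0.066 ]
tabB [-14.6 -91.3] [ 0.5123 -0.192   0.066 ]
tabA2 [ 13.1 -92.5] [ 0.5398 -0.1886  0.066 ]
tabB2 [-13.5 -84.5] [ 0.5122 -0.1851  0.066 ]
faceA [24.5 27.8] [ 0.5315 -0.0681  0.066 ]
faceB [-25.3  28.5] [ 0.4822 -0.0755  0.066 ]
bot [-3.6 58.7] [ 0.4987 -0.0422  0.104 ]
pan [ 34.9 120.1] [0.5267 0.0247 0.073 ]
pan2 [  33.7 -115. ] [ 0.5638 -0.2075  0.073 ]
```

Everything fits the drawing: the plate is about 122 x 250, the panel at x ≈ 34, the knob axis at jig (0.7, -19), and the tab centre at y ≈ -88. Next I work out the move to behind the tab, fingers shut.

```bash
cat >> h.py <<'E'
O=np.array([.5118,-.0995]);YAW=.1635
xv=np.array([np.cos(YAW),np.sin(YAW)]);yv=np.array([-xv[1],xv[0]])
def w(jx,jy,z): return np.r_[O+xv*jx/1e3+yv*jy/1e3,z]
def go(target,jawdeg=None):
    "shift in tool axes (mm), twist for jaw direction jawdeg in jig frame"
    s=arm.sense();T=R.from_euler("xyz",s["eef_rot"]).as_matrix()
    print("lin",(T.T@(np.array(target)-s["eef_pos"])*1e3).round(1),"t",s["time_s"],"q6",round(s["q"][5],3))
    a=np.degrees(np.arctan2(T[1,1],T[0,1])-YAW);print("jaw deg in jig",round((a+180)%360-180,1),"tool x",T[:,0].round(3),"tool y",T[:,1].round(3))
    if jawdeg is not None:
        tw=(a-jawdeg+180)%360-180; print("twist rad",np.radians([tw,tw-180,tw+180]).round(3))
    p=s["eef_pos"];d=(p[:2]-O);print("tcp jig",(d@xv*1e3).round(2),(d@yv*1e3).round(2),p[2].round(4),"F jig",(s["force"][:2]@xv).round(2),(s["force"][:2]@yv).round(2),s["force"][2].round(2),"M",s["ft_torque"].round(3),"open",round(s["opening"],4))
E
python3 - <<'E'
from h import *
go(w(0,-115,.2),0)
E
```

```text
lin [ 103.4 -153.9 -387.2] t 0.1 q6 1.461
jaw deg in jig -73.9 tool x [-0.001  0.002 -1.   ] tool y [ 0.43  -0.903 -0.002]
twist rad [-1.29  -4.431  1.852]
tcp jig -329.24 -370.47 0.3031 F jig -0.82 0.28 -0.36 M [-0.004 -0.005 -0.067] open 0.0853
```

```bash
python3 -m pendant '[{"fingers":1,"linear":[0,-50,-130],"twist":-0.4},{"fingers":1,"linear":[0,-70,-180],"twist":-0.6},{"fingers":1,"linear":[0,-90,-230],"twist":-0.8},{"fingers":1,"linear":[0,-110,-280],"twist":-1.0},{"fingers":1,"linear":[0,-130,-330],"twist":-1.15},{"fingers":1,"linear":[0,-154,-387],"twist":-1.29},{"fingers":1,"linear":[0,-154,-387],"twist":-1.29},{"fingers":1,"linear":[0,-154,-387],"twist":-1.29},{"fingers":1,"linear":[50,-154,-387],"twist":-1.29},{"fingers":1,"linear":[103,-154,-387],"twist":-1.29},{"fingers":1,"linear":[103,-154,-387],"twist":-1.29},{"fingers":1,"linear":[103,-154,-387],"twist":-1.29}]' 30; python3 - <<'E'
from h import *
go(w(0,-115,.118),0)
crop("scene",225,345,150,240,6,"s1.png")
E
```

```text
time_s: 1.6
eef_pos: [0.5308, -0.2145, 0.2026]
eef_rot: [0.773, 1.569, -0.635]
force: [0.9, 0.4, -0.4]
opening: -0.0
lin [84.6 -0.1 -1.6] t 1.6 q6 0.913
jaw deg in jig -0.1 tool x [ 0.001 -0.001 -1.   ] tool y [0.987 0.162 0.001]
twist rad [-1.000e-03 -3.142e+00  3.141e+00]
tcp jig 0.01 -116.54 0.2026 F jig 0.95 0.22 -0.39 M [0.075 0.013 0.017] open -0.0
```

View pics/s1.png

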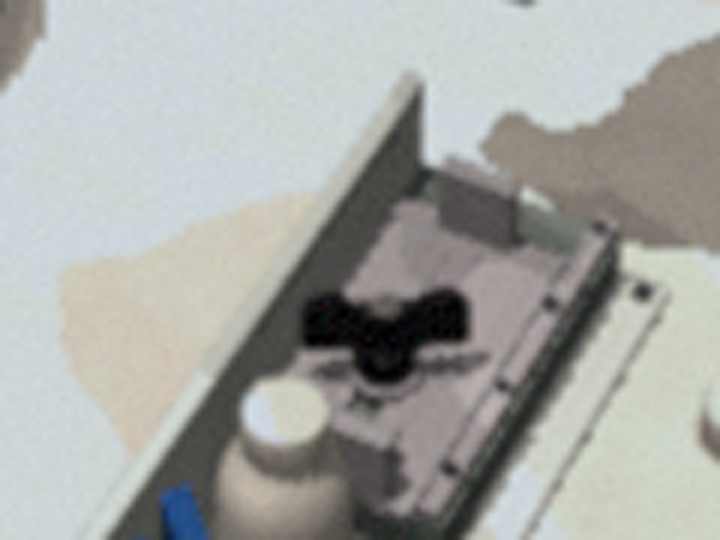

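The scene crop shows the tab upright at (480,210), clear behind, with no gripper over it. The wing knob is at (385,335) and the bottle at (285,440). I'll go down behind the tab.

```bash
python3 -m pendant '[{"fingers":1,"linear":[50,0,0],"twist":0},{"fingers":1,"linear":[84,0,0],"twist":0},{"fingers":1,"linear":[84,0,0],"twist":0},{"fingers":1,"linear":[84,0,-4],"twist":0},{"fingers":1,"linear":[84,0,-8],"twist":0},{"fingers":1,"linear":[84,0,-8],"twist":0}]'; python3 - <<'E'
from h import *
go(w(0,-108,.118),0)
E
```

```text
time_s: 2.4
eef_pos: [0.53, -0.2057, 0.1184]
eef_rot: [0.904, 1.568, -0.502]
force: [-0.1, 0.2, 0.8]
opening: 0.0001
lin [ 0.4 -0.7  0.3] t 2.4 q6 0.925
jaw deg in jig 0.1 tool x [ 0.002 -0.001 -1.   ] tool y [0.986 0.164 0.002]
twist rad [ 1.000e-03 -3.141e+00  3.143e+00]
tcp jig 0.69 -107.74 0.1184 F jig -0.08 0.19 0.78 M [-0.015  0.02  -0.03 ] open 0.0001
```

```bash
f(){ python3 -c "
from h import *
go(w(0,0,.118))" | tail -1; }
python3 -m pendant '[{"fingers":1,"linear":[0,0,-2],"twist":0},{"fingers":1,"linear":[0,0,-4],"twist":0},{"fingers":1,"linear":[0,0,-6],"twist":0},{"fingers":1,"linear":[0,0,-8],"twist":0}]' >/dev/null; f
python3 -m pendant '[{"fingers":1,"linear":[0,0,-1],"twist":0},{"fingers":1,"linear":[0,0,-2],"twist":0},{"fingers":1,"linear":[0,0,-3],"twist":0},{"fingers":1,"linear":[0,0,-4],"twist":0}]' >/dev/null; f
python3 -m pendant '[{"fingers":1,"linear":[0,0,-1],"twist":0},{"fingers":1,"linear":[0,0,-2],"twist":0}]'>/dev/null; f
```

```text
tcp jig 0.02 -99.94 0.117 F jig -0.23 -2.74 0.47 M [-0.423 -0.064 -0.024] open -0.0005
tcp jig -0.01 -95.65 0.117 F jig -0.08 -2.28 0.11 M [-0.293 -0.076  0.008] open 0.0003
tcp jig -0.05 -93.68 0.117 F jig -0.64 -2.46 0.91 M [-0.464 -0.105 -0.006] open 0.0002
```

```bash
f(){ python3 -c "
from h import *
go(w(0,0,.118))" | tail -1; }
python3 -m pendant '[{"fingers":1,"linear":[0,0,-0.5],"twist":0},{"fingers":1,"linear":[0,0,-1],"twist":0}]'>/dev/null; f
python3 -m pendant '[{"fingers":1,"linear":[0,0,-0.5],"twist":0},{"fingers":1,"linear":[0,0,-1],"twist":0}]'>/dev/null; f
python3 -m pendant '[{"fingers":1,"linear":[0,0,-0.5],"twist":0},{"fingers":1,"linear":[0,0,-1],"twist":0}]'>/dev/null; f
python3 -c "
from h import *
crop('top',220,380,170,270,5,'t2.png')"
```

```text
tcp jig -0.05 -92.66 0.117 F jig 0.17 -3.2 0.82 M [-0.501 -0.076 -0.034] open 0.0001
tcp jig -0.05 -91.73 0.117 F jig 0.4 -2.88 0.96 M [-0.587 -0.079  0.005] open 0.0
tcp jig -0.01 -90.7 0.117 F jig 0.7 -3.15 1.42 M [-0.631 -0.09   0.029] open -0.0002
```

View pics/t2.png

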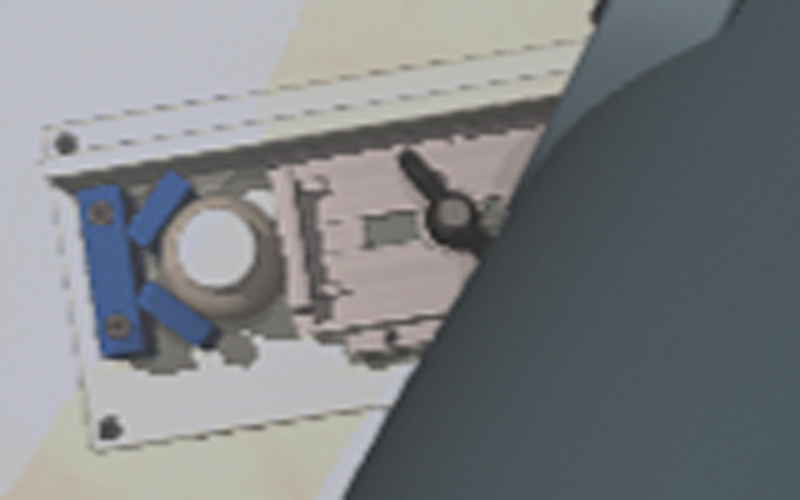

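The stop has moved from (328,235) to about (295,240), roughly 12 mm. It touches the bottle, whose cap is now at (216,248), and the gap to the V is small. I'll carry on in small steps.

```bash
f(){ python3 -c "
from h import *
go(w(0,0,.118))" | tail -1; }
python3 -m pendant '[{"fingers":1,"linear":[0,0,-0.4],"twist":0},{"fingers":1,"linear":[0,0,-0.7],"twist":0}]'>/dev/null; f
python3 -m pendant '[{"fingers":1,"linear":[0,0,-0.4],"twist":0},{"fingers":1,"linear":[0,0,-0.7],"twist":0}]'>/dev/null; f
python3 -m pendant '[{"fingers":1,"linear":[0,0,-0.4],"twist":0},{"fingers":1,"linear":[0,0,-0.7],"twist":0}]'>/dev/null; f
```

```text
tcp jig -0.05 -89.97 0.117 F jig 0.05 -2.67 1.79 M [-0.581 -0.156  0.006] open 0.0002
tcp jig -0.02 -89.65 0.117 F jig -0.38 -4.71 0.88 M [-1.01  -0.208 -0.006] open -0.0001
tcp jig -0.03 -89.43 0.117 F jig -0.76 -6.92 -0.82 M [-1.275 -0.151  0.065] open 0.0004
```

```bash
f(){ python3 -c "
from h import *
go(w(0,0,.118))" | tail -1; }
python3 -m pendant '[{"fingers":1,"linear":[0,0,-0.4],"twist":0},{"fingers":1,"linear":[0,0,-0.7],"twist":0}]'>/dev/null; f
python3 -m pendant '[{"fingers":1,"linear":[0,0,-0.2],"twist":0},{"fingers":1,"linear":[0,0,-0.4],"twist":0}]'>/dev/null; f
python3 -m pendant '[{"fingers":1,"linear":[0,0,0],"twist":0},{"fingers":1,"linear":[0,0,0],"twist":0},{"fingers":1,"linear":[0,0,0],"twist":0}]'>/dev/null; f
```

```text
tcp jig 0.1 -89.23 0.1171 F jig 0.57 -7.7 0.48 M [-1.534 -0.251  0.063] open 0.0002
tcp jig 0.19 -89.16 0.1172 F jig 0.23 -9.75 -0.63 M [-1.669 -0.184 -0.041] open -0.0
tcp jig 0.22 -89.14 0.1173 F jig 0.31 -7.9 -0.32 M [-1.562 -0.17  -0.009] open 0.0003
```

The bottle is seated: the push climbs to about 9 N with no more travel. I back off, rise and turn the jaws for the knob, opening to about 25 mm.

```bash
python3 -m pendant '[{"fingers":1,"linear":[0,0,5],"twist":0},{"fingers":1,"linear":[0,0,14],"twist":0},{"fingers":1,"linear":[-50,0,14],"twist":0},{"fingers":1,"linear":[-100,0,14],"twist":0},{"fingers":1,"linear":[-100,0,14],"twist":0}]'; python3 -c "
from h import *
go(w(.7,-19,.20),121)
crop('top',220,380,170,270,5,'t3.png')"
```

```text
time_s: 6.7
eef_pos: [0.5304, -0.2005, 0.2211]
eef_rot: [1.055, 1.563, -0.352]
force: [-0.2, -0.5, -0.3]
opening: -0.0002
lin [ 20.8  -1.3 -83.8] t 6.7 q6 0.933
jaw deg in jig 0.0 tool x [ 0.007 -0.003 -1.   ] tool y [0.987 0.163 0.007]
twist rad [-2.111 -5.253  1.03 ]
tcp jig 1.95 -102.73 0.2211 F jig -0.31 -0.45 -0.27 M [ 0.031 -0.004 -0.012] open -0.0002
```

View pics/t3.png

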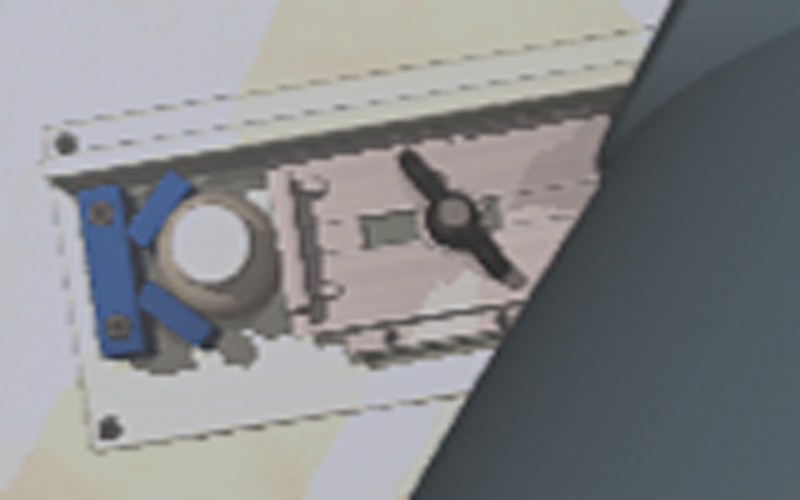

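The bottle now nests between both cheeks at (212,243) with the stop face against it at (285,245). The blade is unchanged, from (405,155) to (518,282). Before gripping I check the blade's height by triangulating its tips across the two views.

```bash
python3 - <<'E'
from h import *
def tri(a,b):
    (c,d),(e,f)=a,b
    A=np.c_[d,-f]; t=np.linalg.lstsq(A,e-c,rcond=None)[0]
    p,q=c+d*t[0],e+f*t[1]; return (p+q)/2,np.linalg.norm(p-q)
T=lambda x,y:ray("top",220+x/5-.4,170+y/5-.4); S=lambda x,y:ray("scene",225+x/6-.4,150+y/6-.4)
for n,a,b in(("w1",T(406,153),S(310,300)),("w2",T(520,282),S(464,295)),("tabtop front",T(660,222),S(520,185)),("tabtop back",T(640,143),S(445,160))):
    p,e=tri(a,b); d=p[:2]-O; print(n,(d@xv*1e3).round(1),(d@yv*1e3).round(1),p[2].round(4),"err",e.round(4))
E
```

```text
w1 21.8 -5.4 0.0749 err 0.0017
w2 -24.2 -35.8 0.07 err 0.0069
tabtop front -15.1 -88.6 0.0684 err 0.0016
tabtop back 12.7 -86.3 0.0694 err 0.0025
```

```bash
python3 -m pendant '[{"fingers":0.3,"linear":[10,-2,-40],"twist":-0.18},{"fingers":0.3,"linear":[20,-2,-84],"twist":-0.36},{"fingers":0.3,"linear":[20,-2,-84],"twist":-0.54},{"fingers":0.3,"linear":[20,-2,-84],"twist":-2.147},{"fingers":0.3,"linear":[20,-2,-84],"twist":-2.147},{"fingers":0.3,"linear":[20,-2,-84],"twist":-2.147},{"fingers":0.3,"linear":[20,-2,-84],"twist":-2.147},{"fingers":0.3,"linear":[20,-2,-84],"twist":-2.147},{"fingers":0.3,"linear":[20,-2,-84],"twist":-2.147},{"fingers":0.3,"linear":[20,-2,-84],"twist":-2.147},{"fingers":0.3,"linear":[20,-2,-84],"twist":-2.147},{"fingers":0.3,"linear":[20,-2,-84],"twist":-2.147},{"fingers":0.3,"linear":[20,-2,-84],"twist":-2.147},{"fingers":0.3,"linear":[20,-2,-84],"twist":-2.147}]'; python3 -c "
from h import *
go(w(0,-19.5,.122),123)
crop('scene',225,345,140,240,6,'s2.png')"
```

```text
time_s: 8.5
eef_pos: [0.5118, -0.1167, 0.1959]
eef_rot: [1.971, 1.569, 2.71]
force: [-1.2, -0.6, -0.1]
opening: 0.0298
lin [73.9 -3.7  1. ] t 8.5 q6 -1.084
jaw deg in jig 123.0 tool x [-0.002  0.001 -1.   ] tool y [-0.673  0.739  0.002]
twist rad [-1.000e-03 -3.142e+00  3.141e+00]
tcp jig -2.77 -17.0 0.1959 F jig -1.3 -0.36 -0.06 M [ 0.01  -0.004  0.014] open 0.0298
```

View pics/s2.png

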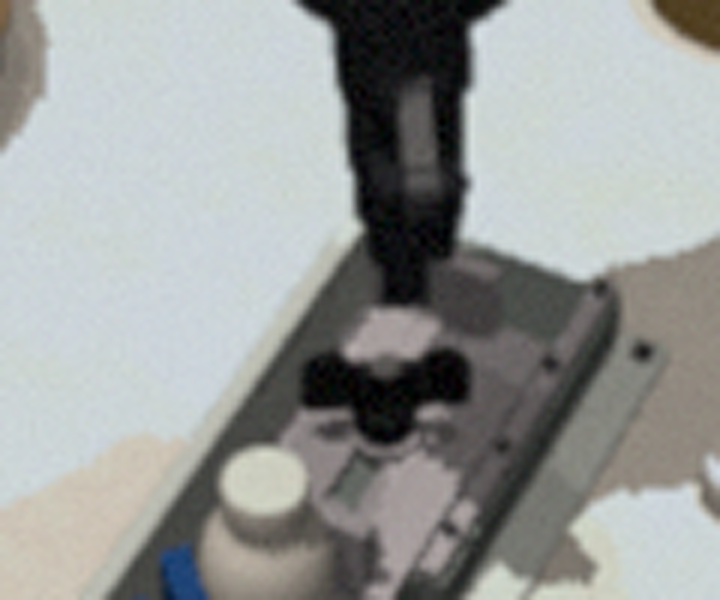

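The gripper is upright above the knob, fingers at (405,290) and wings at (385,380), with its jaws across the blade. I'll shift about 4 mm onto the axis, go down and close gently.

```bash
f(){ python3 -c "
from h import *
go(w(0,-19.5,.122),123)"; }
python3 -m pendant '[{"fingers":0.3,"linear":[20,-3.7,1],"twist":0},{"fingers":0.3,"linear":[45,-3.7,1],"twist":0},{"fingers":0.3,"linear":[60,-3.7,1],"twist":0},{"fingers":0.3,"linear":[67,-3.7,1],"twist":0},{"fingers":0.3,"linear":[74,-3.7,1],"twist":0},{"fingers":0.3,"linear":[74,-3.7,1],"twist":0}]'; f
python3 -m pendant '[{"fingers":1,"linear":[0,0,0],"twist":0},{"fingers":1,"linear":[0,0,0],"twist":0},{"fingers":1,"linear":[0,0,0],"twist":0},{"fingers":1,"linear":[0,0,0],"twist":0},{"fingers":1,"linear":[0,0,0],"twist":0},{"fingers":1,"linear":[0,0,0],"twist":0}]' 20; f
```

```text
time_s: 9.3
eef_pos: [0.5158, -0.1191, 0.1229]
eef_rot: [-2.421, 1.571, -1.681]
force: [-0.6, -0.4, -0.3]
opening: 0.03
lin [ 0.9  0.8 -0.4] t 9.3 q6 -1.087
jaw deg in jig 123.0 tool x [-0. -0. -1.] tool y [-0.674  0.738 -0.   ]
twist rad [ 1.000e-03 -3.141e+00  3.142e+00]
tcp jig 0.72 -19.94 0.1229 F jig -0.69 -0.32 -0.28 M [0.028 0.002 0.032] open 0.03
time_s: 10.05
eef_pos: [0.5138, -0.1169, 0.123]
eef_rot: [1.438, 1.565, 2.18]
force: [-5.7, 5.3, 5.0]
opening: 0.0135
lin [ 1.  -2.2 -0.3] t 10.05 q6 -1.087
jaw deg in jig 123.1 tool x [-0.003  0.005 -1.   ] tool y [-0.675  0.738  0.006]
twist rad [ 2.000e-03 -3.140e+00  3.143e+00]
tcp jig -0.91 -17.48 0.123 F jig -4.78 6.21 5.02 M [1.288 0.999 0.03 ] open 0.0135
```

```bash
f(){ python3 -c "
from h import *
go(w(0,-19.5,.122),123)"|tail -1; }
python3 -m pendant '[{"fingers":1,"linear":[0,0,0],"twist":0},{"fingers":1,"linear":[0,0,0],"twist":0}]' >/dev/null; f
python3 -m pendant '[{"fingers":1,"linear":[0,1,0],"twist":0},{"fingers":1,"linear":[0,2,0],"twist":0},{"fingers":1,"linear":[0,2,0],"twist":0}]' >/dev/null; f
python3 -c "
from h import *
crop('scene',225,345,140,240,6,'s3.png')"
```

```text
tcp jig -0.91 -17.45 0.123 F jig -4.38 6.54 5.82 M [ 1.255  0.982 -0.018] open 0.0132
tcp jig -1.09 -17.08 0.1233 F jig -2.77 5.15 6.07 M [ 0.92   0.815 -0.027] open 0.0129
```

View pics/s3.png

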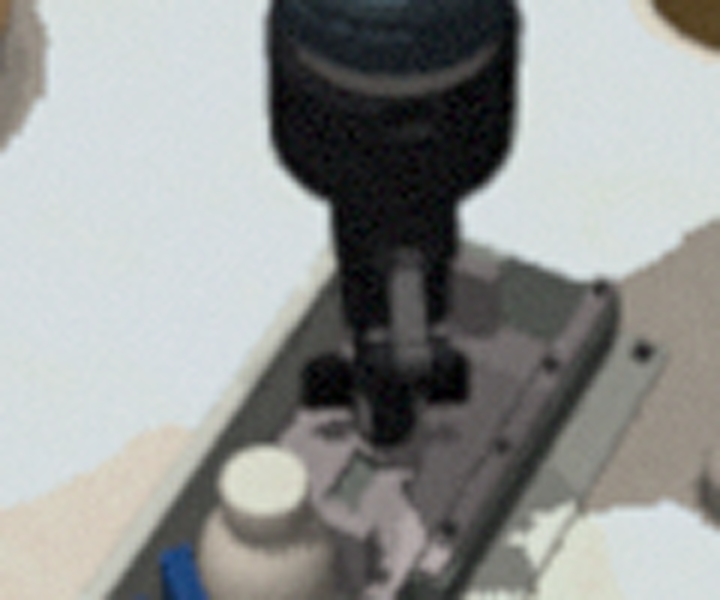

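The fingers straddle the wing, but the opening of 13 mm (not 7) with 6 N upwards suggests the tips catch the hub. I'll reopen, rise 6 mm and close again.

```bash
f(){ python3 -c "
from h import *
go(w(0,-19.5,.128),123)"; }
python3 -m pendant '[{"fingers":0.4,"linear":[0,0,0],"twist":0},{"fingers":0.4,"linear":[-3,0,0],"twist":0},{"fingers":0.4,"linear":[-6,0,0],"twist":0},{"fingers":0.4,"linear":[-6,0,0],"twist":0}]'>/dev/null; f
python3 -m pendant '[{"fingers":1,"linear":[0,0,0],"twist":0},{"fingers":1,"linear":[0,0,0],"twist":0},{"fingers":1,"linear":[0,0,0],"twist":0},{"fingers":1,"linear":[0,0,0],"twist":0},{"fingers":1,"linear":[0,0,0],"twist":0}]' >/dev/null; f
```

```text
lin [ 1.4 -0.6 -0.5] t 11.225 q6 -1.085
jaw deg in jig 123.0 tool x [ 0.001 -0.001 -1.   ] tool y [-0.674  0.738 -0.001]
twist rad [ 1.000e-03 -3.141e+00  3.142e+00]
tcp jig 0.09 -18.68 0.1294 F jig 0.4 -0.45 -0.83 M [-0.005  0.013  0.019] open 0.0257
lin [ 0.9 -2.6 -0.3] t 11.85 q6 -1.085
jaw deg in jig 123.1 tool x [-0.002  0.002 -1.   ] tool y [-0.675  0.738  0.003]
twist rad [ 1.000e-03 -3.141e+00  3.143e+00]
tcp jig -1.22 -17.16 0.1289 F jig -2.11 3.55 5.08 M [ 0.584  0.586 -0.071] open 0.0067
```

Opening 6.7 mm: the blade is held by its faces. I'll grip harder, ease the side load and turn clockwise, following the screw down and watching the torque.

```bash
f(){ python3 -c "
from h import *
go(w(0,-17,.128),123)
s=arm.sense();print('q6',s['q'][5].round(3),'eff6',s['joint_efforts'][5].round(3))"|grep -v lin; }
python3 -m pendant '[{"fingers":1,"linear":[0,1.5,0],"twist":0},{"fingers":1,"linear":[0,1.5,0],"twist":0}]' 50 >/dev/null; f
python3 -m pendant '[{"fingers":1,"linear":[0.1,0,0],"twist":0.1},{"fingers":1,"linear":[0.3,0,0],"twist":0.2},{"fingers":1,"linear":[0.4,0,0],"twist":0.3},{"fingers":1,"linear":[0.4,0,0],"twist":0.3}]' >/dev/null; f
```

```text
jaw deg in jig 123.0 tool x [-0. -0. -1.] tool y [-0.674  0.738  0.   ]
twist rad [ 1.000e-03 -3.141e+00  3.142e+00]
tcp jig -1.35 -16.89 0.129 F jig -1.35 1.6 3.41 M [ 0.158  0.353 -0.092] open 0.0055
q6 -1.084 eff6 -0.074
jaw deg in jig 105.9 tool x [-0.  0. -1.] tool y [-0.427  0.904  0.   ]
twist rad [-0.298 -3.44   2.843]
tcp jig -1.39 -16.78 0.1286 F jig -1.88 1.94 5.47 M [ 0.378  0.466 -0.092] open 0.0057
q6 -0.785 eff6 0.09
```

```bash
f(){ python3 -c "
from h import *
go(w(0,-17,.128),123)
s=arm.sense();print('q6',s['q'][5].round(3),'eff6',s['joint_efforts'][5].round(3))"|grep -v lin|tail -2; }
python3 -m pendant '[{"fingers":1,"linear":[0.1,0,0],"twist":0.1},{"fingers":1,"linear":[0.3,0,0],"twist":0.2},{"fingers":1,"linear":[0.4,0,0],"twist":0.3},{"fingers":1,"linear":[0.4,0,0],"twist":0.3}]' >/dev/null; f
python3 -c "
from h import *
crop('scene',225,345,140,240,6,'s4.png')"
```

```text
tcp jig -1.45 -16.58 0.1282 F jig -2.77 2.17 6.46 M [ 0.428  0.505 -0.038] open 0.0056
q6 -0.485 eff6 0.045
```

View pics/s4.png

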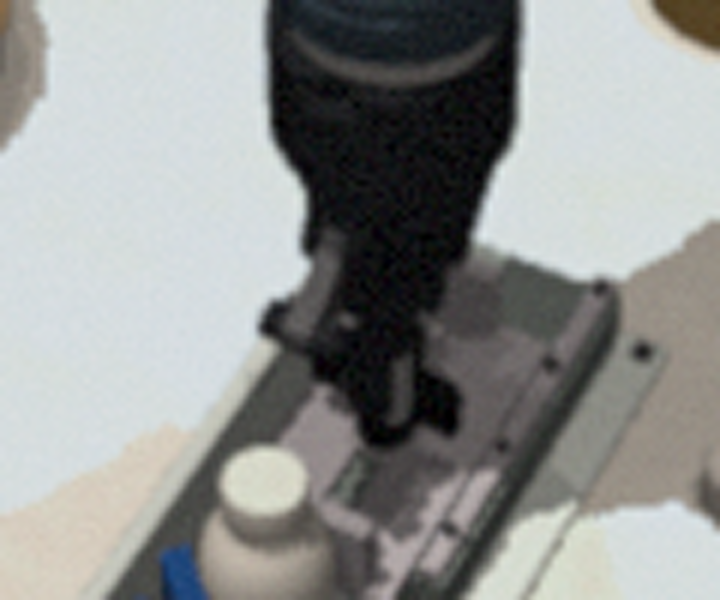

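The wings have turned with the fingers: the near wing is now at (440,400), and the panel is clear. I'll keep turning in the same grip.

```bash
f(){ python3 -c "
from h import *
go(w(0,-17,.128),123)
s=arm.sense();print('q6',s['q'][5].round(3),'eff6',s['joint_efforts'][5].round(3))"|grep -v lin|tail -2; }
python3 -m pendant '[{"fingers":1,"linear":[0,0,0],"twist":0.1},{"fingers":1,"linear":[0.1,0,0],"twist":0.2},{"fingers":1,"linear":[0.2,0,0],"twist":0.3},{"fingers":1,"linear":[0.2,0,0],"twist":0.3}]' >/dev/null; f
python3 -m pendant '[{"fingers":1,"linear":[0,0,0],"twist":0.1},{"fingers":1,"linear":[0.2,0,0],"twist":0.2},{"fingers":1,"linear":[0.3,0,0],"twist":0.3},{"fingers":1,"linear":[0.3,0,0],"twist":0.3}]' >/dev/null; f
python3 -m pendant '[{"fingers":1,"linear":[0,0,0],"twist":0.1},{"fingers":1,"linear":[0.2,0,0],"twist":0.2},{"fingers":1,"linear":[0.2,0,0],"twist":0.2}]' >/dev/null; f
```

```text
tcp jig -1.45 -16.37 0.1278 F jig -1.4 4.03 5.98 M [ 0.667  0.448 -0.089] open 0.0054
q6 -0.186 eff6 0.093
tcp jig -1.39 -16.21 0.1276 F jig -2.4 4.51 5.67 M [ 0.856  0.474 -0.078] open 0.0055
q6 0.114 eff6 0.039
tcp jig -1.29 -16.1 0.1275 F jig -1.26 5.29 5.91 M [ 0.947  0.542 -0.114] open 0.0058
q6 0.314 eff6 0.054
```

Turned 1.4 rad. The end stop can come from here on, so smaller steps.

```bash
f(){ python3 -c "
from h import *
go(w(0,-17,.128),123)
s=arm.sense();print('q6',s['q'][5].round(3),'eff6',s['joint_efforts'][5].round(3))"|grep -v lin|tail -2; }
python3 -m pendant '[{"fingers":1,"linear":[0,0,0],"twist":0.05},{"fingers":1,"linear":[0.1,0,0],"twist":0.1},{"fingers":1,"linear":[0.1,0,0],"twist":0.1}]' >/dev/null; f
python3 -m pendant '[{"fingers":1,"linear":[0,0,0],"twist":0.05},{"fingers":1,"linear":[0.1,0,0],"twist":0.1},{"fingers":1,"linear":[0.1,0,0],"twist":0.1}]' >/dev/null; f
python3 -m pendant '[{"fingers":1,"linear":[0,0,0],"twist":0.05},{"fingers":1,"linear":[0.1,0,0],"twist":0.1},{"fingers":1,"linear":[0.1,0,0],"twist":0.1}]' >/dev/null; f
```

```text
tcp jig -1.23 -16.09 0.1275 F jig -1.16 4.57 7.35 M [0.964 0.604 0.009] open 0.0054
q6 0.413 eff6 0.084
tcp jig -1.22 -16.0 0.1275 F jig -2.02 6.19 8.08 M [1.029 0.589 0.014] open 0.0055
q6 0.513 eff6 0.098
tcp jig -1.11 -16.0 0.1275 F jig -1.33 5.32 7.9 M [1.031 0.65  0.063] open 0.0054
q6 0.613 eff6 0.11
```

```bash
f(){ python3 -c "
from h import *
go(w(0,-17,.128),123)
s=arm.sense();print('q6',s['q'][5].round(3),'eff6',s['joint_efforts'][5].round(3))"|grep -v lin|tail -2; }
python3 -m pendant '[{"fingers":1,"linear":[0,0,0],"twist":0.05},{"fingers":1,"linear":[0.1,0,0],"twist":0.08},{"fingers":1,"linear":[0.1,0,0],"twist":0.08}]' >/dev/null; f
```

```text
tcp jig -1.08 -15.97 0.1274 F jig -1.94 6.8 8.98 M [1.096 0.595 0.103] open 0.0052
q6 0.693 eff6 0.134
```

```bash
f(){ python3 -c "
from h import *
go(w(0,-17,.128),123)
s=arm.sense();print('q6',s['q'][5].round(3),'eff6',s['joint_efforts'][5].round(3))"|grep -v lin|tail -2; }
for i in 1 2; do :; done
python3 -m pendant '[{"fingers":1,"linear":[0,0,0],"twist":0.04},{"fingers":1,"linear":[0,0,0],"twist":0.08},{"fingers":1,"linear":[0,0,0],"twist":0.08}]' >/dev/null; f
python3 -m pendant '[{"fingers":1,"linear":[0,0,0],"twist":0.04},{"fingers":1,"linear":[0,0,0],"twist":0.08},{"fingers":1,"linear":[0,0,0],"twist":0.08}]' >/dev/null; f
```

```text
tcp jig -1.01 -15.94 0.1275 F jig -0.9 6.02 8.99 M [1.098 0.589 0.051] open 0.0054
q6 0.773 eff6 0.136
tcp jig -0.97 -15.91 0.1274 F jig -0.63 5.34 8.1 M [1.09  0.608 0.12 ] open 0.0054
q6 0.853 eff6 0.146
```

```bash
f(){ python3 -c "
from h import *
go(w(0,-17,.128),123)
s=arm.sense();print('q6',s['q'][5].round(3),'eff6',s['joint_efforts'][5].round(3))"|grep -v lin|tail -2; }
python3 -m pendant '[{"fingers":1,"linear":[0,0,0],"twist":0.04},{"fingers":1,"linear":[0,0,0],"twist":0.08},{"fingers":1,"linear":[0,0,0],"twist":0.08}]' >/dev/null; f
python3 -m pendant '[{"fingers":1,"linear":[0,0,0],"twist":0.04},{"fingers":1,"linear":[0,0,0],"twist":0.08},{"fingers":1,"linear":[0,0,0],"twist":0.08}]' >/dev/null; f
```

```text
tcp jig -0.93 -15.92 0.1274 F jig -0.36 6.74 8.39 M [1.058 0.507 0.066] open 0.0056
q6 0.933 eff6 0.146
tcp jig -0.86 -15.91 0.1274 F jig -1.36 5.38 7.27 M [1.12  0.531 0.148] open 0.0057
q6 1.013 eff6 0.161
```

```bash
f(){ python3 -c "
from h import *
go(w(0,-17,.128),123)
s=arm.sense();print('q6',s['q'][5].round(3),'eff6',s['joint_efforts'][5].round(3))"|grep -v lin|tail -2; }
python3 -m pendant '[{"fingers":1,"linear":[0,0,0],"twist":0.04},{"fingers":1,"linear":[0,0,0],"twist":0.06},{"fingers":1,"linear":[0,0,0],"twist":0.06}]' >/dev/null; f
```

```text
tcp jig -0.82 -15.94 0.1274 F jig -1.46 6.67 7.39 M [1.168 0.474 0.18 ] open 0.0057
q6 1.073 eff6 0.186
```

```bash
f(){ python3 -c "
from h import *
go(w(0,-17,.128),123)
s=arm.sense();print('q6',s['q'][5].round(3),'eff6',s['joint_efforts'][5].round(3))"|grep -v lin|tail -2; }
python3 -m pendant '[{"fingers":1,"linear":[0,0,0],"twist":0.03},{"fingers":1,"linear":[0,0,0],"twist":0.05},{"fingers":1,"linear":[0,0,0],"twist":0.05}]' >/dev/null; f
python3 -m pendant '[{"fingers":1,"linear":[0,0,0],"twist":0.03},{"fingers":1,"linear":[0,0,0],"twist":0.05},{"fingers":1,"linear":[0,0,0],"twist":0.05}]' >/dev/null; f
python3 -c "
from h import *
crop('scene',225,345,140,240,6,'s5.png')"
```

```text
tcp jig -0.79 -15.9 0.1274 F jig -1.85 6.19 7.15 M [1.137 0.451 0.44 ] open 0.0056
q6 1.122 eff6 0.484
tcp jig -0.72 -15.85 0.1274 F jig -1.19 6.12 7.67 M [1.103 0.455 0.947] open 0.0055
q6 1.171 eff6 0.971
```

View pics/s5.png

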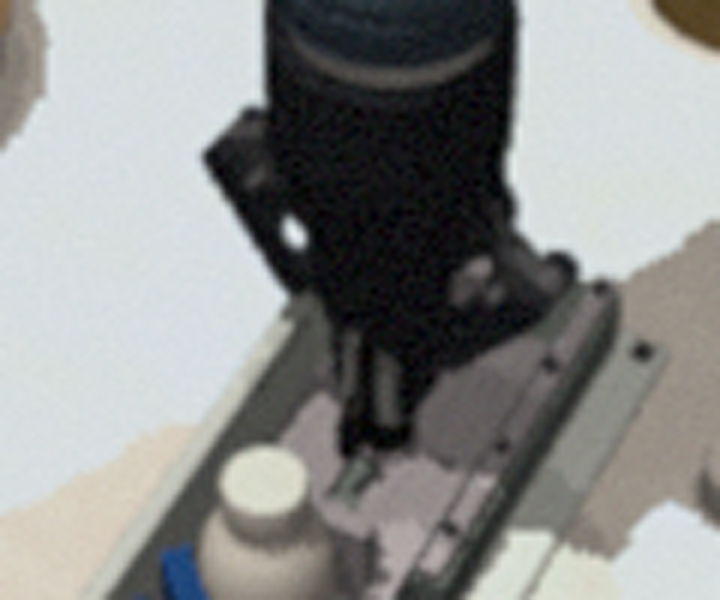

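The torque jumped from 0.19 to 0.97 N m within 0.1 rad after 2.25 rad of turning: it is at its end stop. The picture shows the blade lying along the bed in the jaws, the panel clear, and the bottle still in place at (263,490). I open just a little and rise straight up.

```bash
python3 -m pendant '[{"fingers":0.6,"linear":[0,0,0],"twist":0},{"fingers":0.6,"linear":[0,0,0],"twist":0},{"fingers":0.6,"linear":[0,0,0],"twist":0},{"fingers":0.6,"linear":[-15,0,0],"twist":0},{"fingers":0.6,"linear":[-40,0,0],"twist":0},{"fingers":0.6,"linear":[-90,0,0],"twist":0},{"fingers":0.6,"linear":[-140,0,0],"twist":0},{"fingers":0.6,"linear":[-140,0,0],"twist":0}]'; python3 -c "
from h import *
go(w(0,-110,.26))"
```

```text
time_s: 19.7
eef_pos: [0.516, -0.1175, 0.2727]
eef_rot: [1.159, 1.56, -0.36]
force: [0.3, -0.5, 0.1]
opening: 0.0171
lin [13.2  9.  91.1] t 19.7 q6 1.176
jaw deg in jig -6.4 tool x [ 0.01  -0.004 -1.   ] tool y [0.999 0.051 0.01 ]
tcp jig 1.2 -18.42 0.2727 F jig 0.21 -0.55 0.06 M [ 0.015 -0.036  0.018] open 0.0171
```

Now I move aside for a clear top view.

```bash
python3 -m pendant '[{"fingers":0.6,"linear":[0,0,60],"twist":0},{"fingers":0.6,"linear":[0,0,120],"twist":0},{"fingers":0.6,"linear":[0,0,180],"twist":0},{"fingers":0.6,"linear":[0,0,200],"twist":0},{"fingers":0.6,"linear":[0,0,200],"twist":0}]'; python3 -c "
from h import *
crop('top',220,380,170,300,5,'t4.png')"
```

```text
time_s: 20.32
eef_pos: [0.5232, -0.3169, 0.2664]
eef_rot: [-2.568, 1.57, 2.194]
force: [-0.8, 1.5, -0.2]
opening: 0.0173
```

View pics/t4.png

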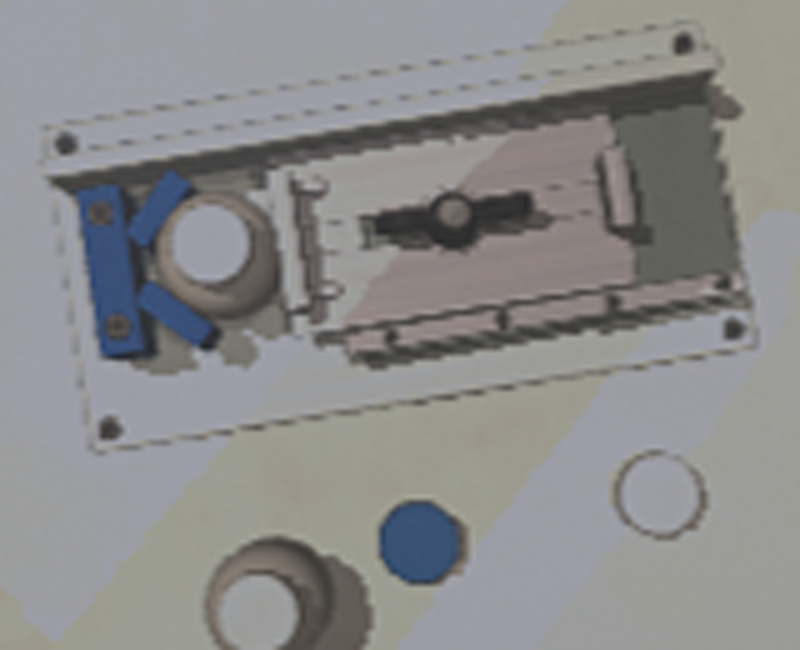

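The last view is clear. The bottle at (212,243) touches both cheeks, and the stop face at about (287,240) is against it. The blade has turned about 123° (2.15 rad) from its start and lies along the bed. The spare bottle at (262,605) and the caps at (420,540) and (660,493) stand where they were. The robot is clear, so I hand in.

```bash
python3 -c "
from rig import arm
print(arm.finish_job(), arm.sense()['time_s'])"
```

```text
the job is handed in; nothing more can be done
the job is handed in; nothing more can be done
```

I slid the stop about 13 mm until the bottle sat in the V block, then locked it with the wing knob and handed the job in at about 20 s; it reports no verdict.

- **Bottle:** The push rose from about 3 N of sliding friction to 8–10 N with almost no more travel. That is well under the 20 N squeeze limit. The last top view shows the bottle against both cheeks of the V block, with the stop's face against it.
- **Knob:** The first close stopped at 13 mm with the fingertips apparently on the hub, so I reopened, rose 6 mm and gripped the blade properly. I then turned it clockwise in that one grip. After about 2.25 rad of gripper turn the torque jumped from 0.19 to 0.97 N m, below the 1.2 N m wrenching limit, so I stopped there.
- **Surroundings:** The forces showed no sign of a knock on the panel. By eye, the spare bottle and both caps stand where they were, and the arm is clear of the jig.

**Where checks disagreed or were not made:**
- **Turn angle:** The blade's direction in the pictures gives about 2.15 rad of turn, against 2.25 rad for the gripper. I put this down to give in the fingers plus a couple of degrees of image error, and did not re-grip to check.
- **Clamping force:** I could not measure it directly.
- **Knob axis:** It was felt 2–3 mm from where the cameras put it, which caused a few newtons of side load while turning.

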